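# Clear the photo board and show the blue test tile to the camera

### The job

Grip the scraper block and wipe all four clay chips off the white photo board with it, never touching the chips with the fingers, then stand the block back upright on the middle of its cork mat and let go of it. Then pull the blue test tile out of the rack and hold it still in the air, centred 16 cm straight in front of the camera's lens, top end up and its glazed face square to the lens (leaning back, since the camera looks down at 30 degrees). Finish while still holding it there; leave the other tiles standing in the rack, the other pots and tools where they are, and do not bump the camera.

Things in the scene. Friction and masses are not known exactly. Their poses are not given: they have to be found in the camera images.
- board: white photo board, 220 x 220 x 15 mm, fixed flat on the table. Origin: centre of its underside; x and y along its sides, z up; its top is at z = 15 mm
- chip0: loose flat chip of fired clay, terracotta, about 22 x 17 x 9 mm, 12 g, lying on the white board. Origin: centre of its underside
- chip1: loose flat chip of fired clay, terracotta, about 22 x 17 x 9 mm, 12 g, lying on the white board. Origin: centre of its underside
- chip2: loose flat chip of fired clay, terracotta, about 22 x 17 x 9 mm, 12 g, lying on the white board. Origin: centre of its underside
- chip3: loose flat chip of fired clay, terracotta, about 22 x 17 x 9 mm, 12 g, lying on the white board. Origin: centre of its underside
- scraper: scraper block standing on the cork mat: wooden bar 140 long (its x), 30 thick (its y), 62 mm high in all, of which the lowest 14 mm is a black rubber foot 24 mm thick. About 0.18 kg. Grip it across its 30 mm thickness. Origin: centre of its underside, z up
- mat: cork mat of the scraper block, 200 (x) x 110 (y) x 4 mm, fixed on the table. Origin: centre of its underside
- rack: dark wooden slotted rack, 70 (x) x 260 (y) x 35 mm, fixed on the table, three slots in a row along y at 82 mm pitch, each 22 mm deep. Origin: centre of its underside, z up
- tile_blue: the tile to show: upright fired clay tile, 54 wide, 95 high, 9 mm thick, bare terracotta with blue glaze on one broad face only. Stands in one of the rack's slots (which one varies), lowest 22 mm in the slot with 1.5 mm play all round, top edge 108 mm above the table. Origin: centre of its underside; z up, y along its width, x out of the glazed face. About 0.08 kg
- tile_blue_mid (a point): centre of the blue tile, 47.5 mm above its origin along its z; axes as the tile
- tile_green: bystander: upright fired clay tile, 54 wide, 95 high, 9 mm thick, bare terracotta with green glaze on one broad face only. Stands in one of the rack's slots (which one varies), lowest 22 mm in the slot with 1.5 mm play all round, top edge 108 mm above the table. Origin: centre of its underside; z up, y along its width, x out of the glazed face
- tile_yellow: bystander: upright fired clay tile, 54 wide, 95 high, 9 mm thick, bare terracotta with yellow glaze on one broad face only. Stands in one of the rack's slots (which one varies), lowest 22 mm in the slot with 1.5 mm play all round, top edge 108 mm above the table. Origin: centre of its underside; z up, y along its width, x out of the glazed face
- stand: camera stand beyond the board, fixed: grey round foot 110 mm across, white post 350 mm high. Origin: centre of the foot's underside; its -x points to where the camera looks (level part)
- camera: black camera head (90 mm wide, orange stripe on top) on the stand, looking 30 degrees downwards over the board, towards the robot. Origin: middle of the front of its round lens, 300 mm above the table, 75 mm ahead of the post. It looks along its own -x; y is level and across; z is the top of its picture
- view_point (a point): where the centre of the tile belongs: in the air 160 mm straight in front of the lens along its line of sight, 220 mm above the table; axes as the camera. A tile shown rightly has the same x, y and z directions as the camera
- jar: bystander: amber jar with red cap, 66 mm wide, 100 mm high
- cup: bystander: blue cup, 72 mm wide, 85 mm high
- brush: bystander: brush lying on the table
- bowl: bystander: white bowl, 100 mm wide, 55 mm high
Not all that is in view belongs to the job. What is meant by the scraper is not green, and is the smaller of those in its own colour. What is shaped like the tile_blue but red is not meant.

How it is judged (in metres and radians):
On the way, in this order (a step that is already met when the one before it is completed fails the run):
1. the scraper block is gripped and lifted off its mat, with chips still on the board (contact force between the fingers and scraper above 1 N and height (world z) of scraper above 0.012 m and not ((x of chip0 in the frame of board above 0.113 m or x of chip0 in the frame of board below -0.113 m or y of chip0 in the frame of board above 0.113 m or y of chip0 in the frame of board below -0.113 m) and (x of chip1 in the frame of board above 0.113 m or x of chip1 in the frame of board below -0.113 m or y of chip1 in the frame of board above 0.113 m or y of chip1 in the frame of board below -0.113 m) and (x of chip2 in the frame of board above 0.113 m or x of chip2 in the frame of board below -0.113 m or y of chip2 in the frame of board above 0.113 m or y of chip2 in the frame of board below -0.113 m) and (x of chip3 in the frame of board above 0.113 m or x of chip3 in the frame of board below -0.113 m or y of chip3 in the frame of board above 0.113 m or y of chip3 in the frame of board below -0.113 m) and height (world z) of each of chip0, chip1, chip2, chip3 below 0.02 m)), for 0.1 s.
2. all four chips are off the board, with the block in hand ((x of chip0 in the frame of board above 0.113 m or x of chip0 in the frame of board below -0.113 m or y of chip0 in the frame of board above 0.113 m or y of chip0 in the frame of board below -0.113 m) and (x of chip1 in the frame of board above 0.113 m or x of chip1 in the frame of board below -0.113 m or y of chip1 in the frame of board above 0.113 m or y of chip1 in the frame of board below -0.113 m) and (x of chip2 in the frame of board above 0.113 m or x of chip2 in the frame of board below -0.113 m or y of chip2 in the frame of board above 0.113 m or y of chip2 in the frame of board below -0.113 m) and (x of chip3 in the frame of board above 0.113 m or x of chip3 in the frame of board below -0.113 m or y of chip3 in the frame of board above 0.113 m or y of chip3 in the frame of board below -0.113 m) and height (world z) of each of chip0, chip1, chip2, chip3 below 0.02 m and contact force between the fingers and scraper above 1 N), for 0.1 s.
3. the block stands on its mat again, released (horizontal distance between scraper and mat below 0.06 m and height (world z) of scraper below 0.009 m and angle between scraper's own z axis and vertical below 0.15 rad and contact force between the fingers and scraper below 0.1 N and (x of chip0 in the frame of board above 0.113 m or x of chip0 in the frame of board below -0.113 m or y of chip0 in the frame of board above 0.113 m or y of chip0 in the frame of board below -0.113 m) and (x of chip1 in the frame of board above 0.113 m or x of chip1 in the frame of board below -0.113 m or y of chip1 in the frame of board above 0.113 m or y of chip1 in the frame of board below -0.113 m) and (x of chip2 in the frame of board above 0.113 m or x of chip2 in the frame of board below -0.113 m or y of chip2 in the frame of board above 0.113 m or y of chip2 in the frame of board below -0.113 m) and (x of chip3 in the frame of board above 0.113 m or x of chip3 in the frame of board below -0.113 m or y of chip3 in the frame of board above 0.113 m or y of chip3 in the frame of board below -0.113 m) and height (world z) of each of chip0, chip1, chip2, chip3 below 0.02 m), for 0.2 s.
4. the blue tile is held clear in the air in front of the lens, glazed face to it (distance between tile_blue_mid and view_point below 0.025 m and angle between the x axis of tile_blue and the x axis of camera, either way round below 0.2 rad and angle between the y axis of tile_blue and the y axis of camera, either way round below 0.2 rad and x of camera in the frame of tile_blue above 0.08 m and angle between tile_blue's own z axis and vertical below 0.9 rad and contact force between the fingers and tile_blue above 1 N and linear speed of tile_blue below 0.02 m/s and angular speed of tile_blue below 0.15 rad/s and contact force between tile_blue and rack below 0.05 N and contact force between tile_blue and stand below 0.05 N and contact force between tile_blue and board below 0.05 N), for 0.2 s.
At the end, for the whole second after the job is handed in: Blue tile held still by the gripper alone: centre within 25 mm of the view point, axes within 0.2 rad of the camera's, glaze to the lens, top up. Chips' centres beyond the board's edges, below 20 mm. Block upright and released, within 60 mm of the mat's centre. Other tiles upright, within 20 mm (all of step 3 and all of step 4 and distance of each of tile_green, tile_yellow from where it was at the start of the episode below 0.02 m and angle between each of tile_green, tile_yellow's own z axis and vertical below 0.2 rad); the arm keeps its last pose, push and grip.
It fails at once if the robot touches a chip (contact force between any of the fingers, the arm and chip0 above 0.5 N or contact force between any of the fingers, the arm and chip1 above 0.5 N or contact force between any of the fingers, the arm and chip2 above 0.5 N or contact force between any of the fingers, the arm and chip3 above 0.5 N).
It fails at once if the green or yellow tile, or a bystanding pot or tool, is moved by 30 mm (distance of any of tile_green, tile_yellow, jar, cup, brush, bowl from where it was at the start of the episode above 0.03 m).
It fails at once if the camera or its stand is bumped (contact force between any of the arm, the fingers, tile_blue, scraper and stand above 3 N).
It also fails if it takes over 61 s, if anything falls off the work surface, if the arm or the gripper's body presses on something with over 40 N, if the wrist force passes 120 N, or if a joint passes its speed limit or range.

### The arm

A 6-joint arm with a two-finger parallel gripper is mounted at the origin on the work surface. World frame = base frame: x ahead of the robot, y to its left, z up, the work surface at z = 0. Lengths are in m, angles in degrees, forces in N, time in s.
With the tool pointing down it reaches from about 0.325 to 0.85 m from the base axis. Payload 4.4 kg.
Tool frame: the origin (TCP) lies on the mounting face of the last link; the fingertips stand 199 mm ahead of it and the grasp point (between the pads) lies 180 mm ahead of it (arm.tcp_to_grasp is the distance from the TCP to the grasp point, in m); z points along the fingers, y is the line along which they close (so a half turn about z gives the same grasp; the last joint's range is limited). The gripper opens to 94 mm and grips with 3 to 60 N. Pads are 16 mm wide; open, the fingers measure 119 mm over their backs; the gripper's body (75 mm by 177 mm) begins 78 mm behind the grasp point.
Start: joints at [66.263, 11.837, 88.321, -0, 79.842, -8.623], TCP at [0.15, 0.555, 0.405] pointing down, gripper open.
Joint ranges: [-156.59, 156.59], [-49.26, 127.26], [12.9, 141.05], [-63.56, 243.56], [4.71, 150.69], [-161.64, 161.64]. Speed limits (degrees/s): [159.86, 159.86, 180, 180, 180, 180].

### API

Orientations are given as [roll, pitch, yaw] about the fixed x, y, z axes, in that order (R = Rz(yaw) Ry(pitch) Rx(roll)).
In Python, from station import telemetry, vision, arm gives the robot as it stands. The module is installed in compiled form; this text tells all that it offers.
- The arm moves only by the shell command python3 -m handwheel 'ROWS' [FORCE]. ROWS is JSON, a list of rows, each a list of 7 numbers: the turn, a rotation vector about the tool's x, y, z in units of 120 degrees (1.0 is 120 degrees), then the shift along the tool's x, y, z in units of 500 mm (1.0 is 500 mm), then the opening, from -1 (shut) to 1 (fully open). In form: [[rx, ry, rz, dx, dy, dz, gripper], ...]. A call has 1 to 12 rows; each row shifts and turns the commanded pose from where the row before left it, along the tool's axes as they then stand; what a row does not reach is not made up. A row lasts 1/10 s, in which the tool goes at most 50 mm and 8.59 degrees, less where a joint would pass 70% of its speed; a pose out of reach is approached as far as the arm can. A call with a number of a shift or a turn outside -1 to 1 is refused whole. A call with a gripper value outside its range is refused whole. The fingers move at their own pace and stop on an object; FORCE is the grip in N (left out, the last holds). Time passes only in rows, so rows that do not move let the fingers close. It gives the time, the measured TCP pose, the force, the opening and the grip force at its end, in the units of the state.
- telemetry.state(): the state, without advancing time (a new reading comes with each control period).
- vision.get_image(name): name is "scene" or "top"; returns a dict with "img" (400x640x3 uint8, red, green, blue), "range_z" (400x640 float32, m along the optical axis (not along the pixel's ray), 0 where there is no reading), "fx", "fy", "cx", "cy" (pixels), "k1" (the pictures are not rectified: a ray, as slopes to the right and down, at radius r is drawn at 1 + k1 r^2 times it, then the intrinsics apply), "origin" and "rotation" of the camera in the world. Camera axes: x right, y down, z forward; pixel columns grow to the right and rows downward; lengths in m; the calibration is good to about 2 mm. A picture is of the moment at which its call begins.
- arm.job_done(): hands the job in; it is judged then, once.
The state is a dict: "time": time; "joints": joint angles; "joint_velocities": joint speeds; "joint_torque": joint torques, N m; "ee_pos": TCP position; "ee_rot": TCP orientation; "ft_force": force on the tool from outside, world axes, zero at the start; "wrist_torque": the same for the moment, N m; "gripper_width": finger opening in m; "finger_force": force on a finger pad.
Only numpy, scipy, OpenCV 4.12 (cv2) and the standard library are available. Lean on these libraries where they do the work, as an engineer would, in place of code of your own. Each camera call takes 0.05 s, during which the arm holds its last target. There are 200 camera calls.

## Working session

There is one attempt and no reset: what is moved stays moved. The work goes in short steps, Python scripts to look and compute and a shell command to move; the robot and the scene stay as the last step left them, time stands still between calls to the robot, and variables do not carry over. Pictures are saved under pics/ and viewed, at most 12 in all, crops included, and the job is handed in when it is done.

```bash
mkdir -p pics; cat > h.py <<'E'
import numpy as np, cv2
from station import telemetry, vision, arm
from scipy.spatial.transform import Rotation as R
def grab(n):
    return vision.get_image(n)
def rays(d,u,v):
    x=(np.asarray(u,float)-d['cx'])/d['fx']; y=(np.asarray(v,float)-d['cy'])/d['fy']
    a,b=x.copy(),y.copy()
    for _ in range(20):
        f=1+d['k1']*(a*a+b*b); a,b=x/f,y/f
    return np.stack([a,b,np.ones_like(a)],-1)
def rot(d):
    r=np.array(d['rotation'],float)
    return r if r.shape==(3,3) else R.from_euler('xyz',r,degrees=True).as_matrix()
def plane(d,u,v,z):
    w=rays(d,u,v)@rot(d).T; o=np.array(d['origin'])
    return o+w*((z-o[2])/w[...,2])[...,None]
def cloud(d):
    v,u=np.mgrid[0:400,0:640]
    p=rays(d,u,v)*d['range_z'][...,None]
    return p@rot(d).T+np.array(d['origin'])
E
python3 - <<'E'
from h import *
for n in('scene','top'):
    d=grab(n); cv2.imwrite(f'pics/{n}0.png',d['img'][...,::-1]); np.save(f'{n}0.npy',d,allow_pickle=True)
    print(n,{k:d[k] for k in d if k not in('img','range_z')})
print(telemetry.state())
E
```

```text
scene {'fx': 468.0984771611036, 'fy': 468.0984771611036, 'cx': 312.24715924339046, 'cy': 196.60744641607553, 'k1': -0.08634533547617546, 'origin': array([1.19872918, 0.5712578 , 1.16395135]), 'rotation': array([-137.54708218,    0.61918865,  131.92738763])}
top {'fx': 391.83735136655696, 'fy': 391.83735136655696, 'cx': 319.31977574295985, 'cy': 200.1675744505304, 'k1': -0.006165109308282108, 'origin': array([ 0.3793205 , -0.0264821 ,  1.63101577]), 'rotation': array([-1.74120581e+02,  4.89049296e-02, -8.92210302e+01])}
{'time': 0.1, 'joints': array([ 6.62632132e+01,  1.18783955e+01,  8.83945942e+01, -8.05040994e-04,
        7.98428438e+01, -8.62229848e+00]), 'joint_velocities': array([-0.01444947, -0.11367631, -0.16107917, -0.02693317, -0.00218698,
        0.01924884]), 'joint_torque': array([-5.30989255e-04, -3.71863854e+01, -2.82292271e+01,  6.99273963e-02,
        3.10997001e-02, -4.25268013e-05]), 'ee_pos': array([0.14980503, 0.55480858, 0.40363287]), 'ee_rot': array([-1.79885357e+02, -1.65825686e-02,  1.64885638e+02]), 'ft_force': array([ 0.65807354, -0.2639412 ,  0.10733117]), 'wrist_torque': array([ 0.01467857,  0.00564118, -0.02242584]), 'finger_force': 0.0, 'gripper_width': 0.0938923920909135}
```

View pics/scene0.png

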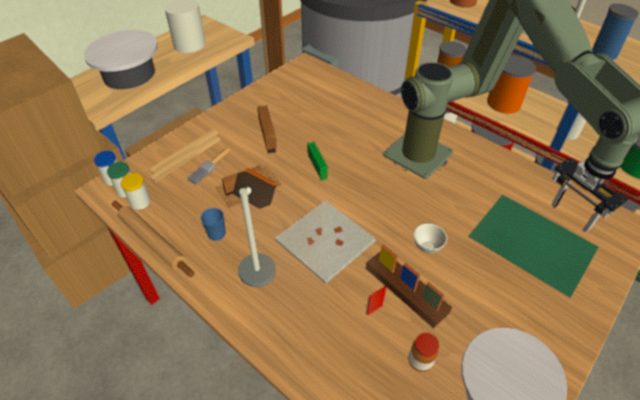

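View pics/top0.png

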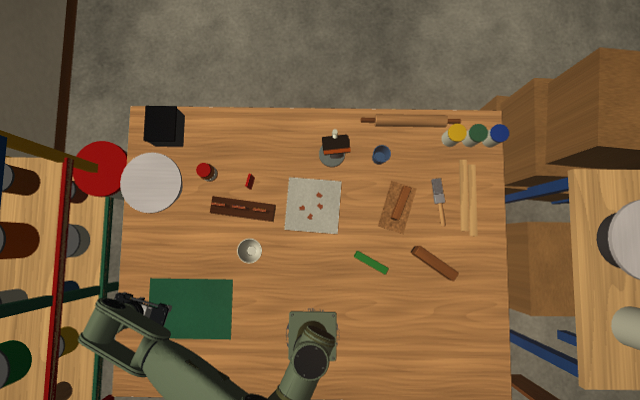

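Top view: brown block on the cork mat at (400,203), larger brown bar at (435,263), green bar at (371,262). The scraper should be the smaller brown one on the mat. Board is at (313,206) with four chips, rack at (243,208), red decoy at (250,181). I'll confirm with an enlarged crop.

```bash
python3 - <<'E'
from h import *
t=np.load('top0.npy',allow_pickle=True).item(); s=np.load('scene0.npy',allow_pickle=True).item()
a=cv2.resize(t['img'][160:290,340:480],None,fx=2.8,fy=2.8,interpolation=2)
b=cv2.resize(s['img'][230:330,340:480],None,fx=2.8,fy=2.8,interpolation=2)
c=cv2.resize(t['img'][120:230,200:350],None,fx=2.6,fy=2.6,interpolation=2)
e=cv2.resize(s['img'][90:290,200:345],None,fx=1.4,fy=1.4,interpolation=2)
o=np.zeros((600,800,3),np.uint8)
for im,y,x in((a,0,0),(b,0,400),(c,310,0),(e,310,400)):
    im=im[:min(im.shape[0],600-y)] ; im=im[:364 if y==0 else 290]; o[y:y+im.shape[0],x:x+im.shape[1]]=im[:,:800-x]
cv2.imwrite('pics/crop1.png',o[...,::-1])
P=cloud(t); hsv=cv2.cvtColor(t['img'],cv2.COLOR_RGB2HSV)
# heights at some pixels
for n,u,v in(('scr',400,203),('big',435,263),('green',371,262),('head',336,143),('board',300,215),('mat',390,220),('table',350,240)): print(n,P[v,u].round(3),t['img'][v,u],hsv[v,u])
E
```

```text
scr [ 0.534 -0.348  0.061] [134  79  40] [ 12 179 134]
big [ 0.297 -0.482  0.072] [117  69  36] [ 12 177 117]
green [ 0.297 -0.231  0.059] [ 48 106  41] [ 57 156 106]
head [ 0.703 -0.077  0.352] [40 30 23] [ 12 108  40]
board [0.483 0.056 0.017] [159 151 131] [ 21  45 159]
mat [ 0.468 -0.317  0.004] [150 101  56] [ 14 160 150]
table [ 0.383 -0.152  0.001] [184 131  77] [ 15 148 184]
```

View pics/crop1.png

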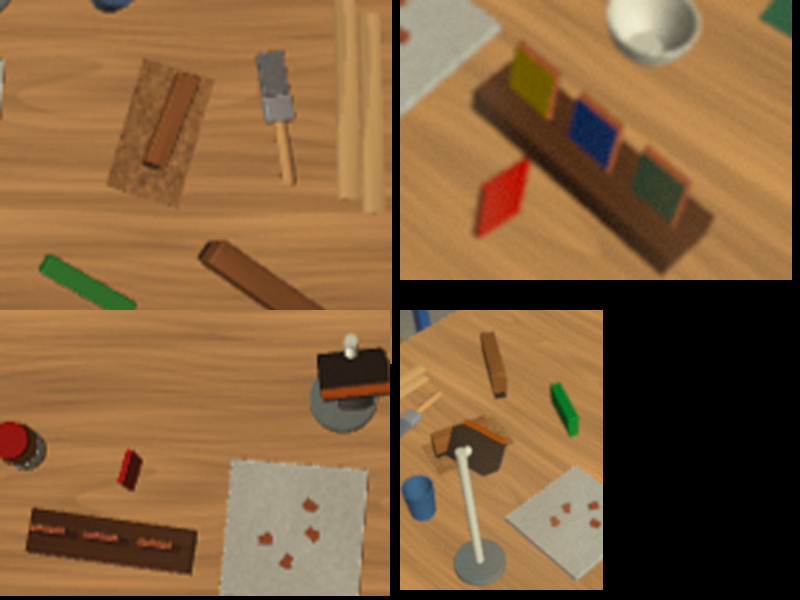

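The crop shows that the smaller brown bar (top 400,203) stands on cork, so it is the scraper. The brown bar at (435,263) is bigger and the other one is green. The blue-glazed tile is in the middle slot (scene 409,277), with its glaze facing away from the robot. The red lookalike is at (376,300). Next I measure.

```bash
cat > meas.py <<'E'
from h import *
def rect(m,P=None):
    q=np.argwhere(m); 
    return q
def fit(p):
    (c,(w,h),a)=cv2.minAreaRect((p[:,:2]*1000).astype(np.float32))
    if w<h: w,h,a=h,w,a+90
    return (np.array(c)/1000).round(4),round(w),round(h),round((a+90)%180-90,1)
def poly(d,m,z):
    cs,_=cv2.findContours(m.astype(np.uint8),0,cv2.CHAIN_APPROX_NONE)
    c=max(cs,key=cv2.contourArea)[:,0]
    return plane(d,c[:,0],c[:,1],z)
def box(P,x0,x1,y0,y1,z0,z1): return (P[...,0]>x0)&(P[...,0]<x1)&(P[...,1]>y0)&(P[...,1]<y1)&(P[...,2]>z0)&(P[...,2]<z1)
E
python3 - <<'E'
from meas import *
t=np.load('top0.npy',allow_pickle=True).item(); s=np.load('scene0.npy',allow_pickle=True).item()
P=cloud(t); hsv=cv2.cvtColor(t['img'],cv2.COLOR_RGB2HSV); S=hsv[...,1]; H=hsv[...,0];V=hsv[...,2]
m=box(P,.4,.65,-.46,-.25,.05,.075); print('scraper',fit(poly(t,m,.062)))
b=box(P,.38,.66,-.15,.12,-.01,.05)&(S<80)
print('board',fit(poly(t,b,.015)))
m=box(P,.4,.7,-.46,-.22,-.01,.02)&(V<165)&(P[...,2]<.02)
print('mat',fit(poly(t,cv2.morphologyEx(m.astype(np.uint8),2,np.ones((3,3))),.004)))
ch=box(P,.40,.64,-.14,.11,.005,.05)&(S>110)&(V<190)
n,l,st,c=cv2.connectedComponentsWithStats(ch.astype(np.uint8))
for i in range(1,n):
    if st[i,4]>8: print('chip',c[i].round(1),st[i,4],plane(t,c[i][0:1],c[i][1:2],.024)[0].round(4))
m=box(P,.4,.65,.1,.45,.025,.05); print('rack',fit(poly(t,m,.035)))
m=box(P,.4,.65,.1,.45,.07,.125)
n,l,st,c=cv2.connectedComponentsWithStats(m.astype(np.uint8))
for i in range(1,n):
    if st[i,4]>8: print('tiletop',fit(poly(t,l==i,.108)),P[l==i][:,2].mean().round(3))
m=box(P,.55,.85,-.25,.05,.28,.40); print('head',fit(P[m]),P[m].min(0),P[m].max(0))
m=box(P,.55,.9,-.25,.05,.005,.05)&(S<90); print('foot',fit(P[m]))
Q=cloud(s); hs=cv2.cvtColor(s['img'],cv2.COLOR_RGB2HSV)
for nm,(h0,h1) in dict(yellow=(22,32),blue=(105,130),green=(45,95)).items():
    m=box(Q,.4,.65,.1,.4,.04,.12)&(hs[...,0]>h0)&(hs[...,0]<h1)&(hs[...,1]>80)
    q=Q[m]
    if len(q)>9:
        u,w,vt=np.linalg.svd(q-q.mean(0)); print(nm,len(q),q.mean(0).round(4),'normal',vt[2].round(3))
m=box(Q,.55,.9,-.25,.05,.2,.40); q=Q[m]; print('scene head',len(q),q.min(0),q.max(0))
m=box(Q,.6,.9,-.25,.05,.08,.25)&(hs[...,1]<90); q=Q[m]; print('post',len(q),q.mean(0) if len(q) else 0)
E
```

```text
scraper (array([ 0.5354, -0.3527]), 141, 32, -21.5)
board (array([0.5251, 0.0042]), 219, 218, 86.0)
mat (array([ 0.5211, -0.3387]), 239, 233, -0.8)
chip [318.8 194.8] 18 [ 0.5671 -0.0205  0.024 ]
chip [319.8 205.7] 21 [ 0.522  -0.0252  0.024 ]
chip [301.7 207.7] 19 [0.5125 0.0491 0.024 ]
chip [309.7 216.3] 19 [0.4778 0.0158 0.024 ]
rack (array([0.5049, 0.292 ]), 262, 70, 82.9)
tiletop (array([0.6342, 0.4226]), 43, 32, -87.6) 0.093
tiletop (array([0.6109, 0.2574]), 54, 14, -14.0) 0.09
tiletop (array([0.5143, 0.3704]), 60, 11, 82.6) 0.101
tiletop (array([0.5038, 0.2885]), 60, 11, 82.6) 0.102
tiletop (array([0.4937, 0.2078]), 57, 12, 82.6) 0.102
head (array([ 0.7043, -0.0761]), 92, 90, 8.6) [ 0.65833188 -0.12436122  0.30623807] [ 0.75114151 -0.02975925  0.36325377]
foot (array([ 0.6482, -0.0986]), 283, 232, 82.5)
yellow 196 [0.506  0.2295 0.0753] normal [ 0.992 -0.126  0.009]
blue 200 [0.5141 0.2925 0.0742] normal [ 0.994 -0.112 -0.015]
green 34 [0.5214 0.361  0.0716] normal [ 0.98  -0.196  0.033]
scene head 1402 [ 0.66857935 -0.12488985  0.20051372] [ 0.75627267 -0.02604035  0.3634895 ]
post 265 [ 0.74875658 -0.0689759   0.16709524]
```

```bash
python3 - <<'E'
from meas import *
t=np.load('top0.npy',allow_pickle=True).item(); s=np.load('scene0.npy',allow_pickle=True).item()
P=cloud(t); hsv=cv2.cvtColor(t['img'],cv2.COLOR_RGB2HSV); S=hsv[...,1]; H=hsv[...,0];V=hsv[...,2]
c=np.array([[391.8,181.4],[416,187.5],[404.3,234],[378.6,226.8]]); q=plane(t,c[:,0],c[:,1],.004)
print('mat hand',q.round(3).tolist(),q.mean(0),fit(q))
for nm,d in(('top',t),('scene',s)):
    C=cloud(d); h=cv2.cvtColor(d['img'],cv2.COLOR_RGB2HSV)
    o=box(C,.6,.8,-.2,.05,.25,.40)&(h[...,1]>150)&(h[...,0]<15)&(h[...,2]>90); q=C[o]; print(nm,'orange',len(q),q.mean(0).round(4) if len(q) else 0)
    if len(q)>5: 
        w=np.linalg.svd(q-q.mean(0))[2]; print(w.round(3),q.min(0),q.max(0), fit(q))
    k=box(C,.6,.8,-.2,.05,.25,.40)&(h[...,2]<70); q=C[k]
    w=np.linalg.svd(q-q.mean(0))[2]; print('black',len(q),q.mean(0).round(4),w.round(3).tolist())
C=cloud(t)
# foot: grey disc outline z~? mask grey in image region
m=np.zeros((400,640),bool); m[140:170,312:352]=1
m&=(S<90)&(V>60)&(C[...,2]<.05)
cs,_=cv2.findContours(m.astype(np.uint8),0,cv2.CHAIN_APPROX_NONE); k=max(cs,key=cv2.contourArea)
print('foot top px',cv2.boundingRect(k),np.median(C[m][:,2]),C[m].min(0),C[m].max(0))
D=cloud(s); hs=cv2.cvtColor(s['img'],cv2.COLOR_RGB2HSV)
m=box(D,.62,.9,-.2,.05,.003,.03)&(hs[...,1]<90); q=D[m]; print('foot scene',len(q),q.min(0),q.max(0),cv2.minEnclosingCircle((q[:,:2]*1000).astype(np.float32)))
m=box(D,.6,.9,-.2,.05,.03,.27)&(hs[...,1]<90)&(hs[...,2]>110); q=D[m]
for z in np.arange(.03,.27,.04): 
    z_=q[(q[:,2]>z)&(q[:,2]<z+.04)]; print(z.round(2),len(z_),z_.mean(0).round(4) if len(z_) else '')
E
```

```text
mat hand [[0.63, -0.326, 0.004], [0.606, -0.427, 0.004], [0.411, -0.376, 0.004], [0.439, -0.27, 0.004]] [ 0.52143752 -0.34980246  0.004     ] (array([ 0.5221, -0.3485]), 201, 110, -14.6)
top orange 110 [ 0.6793 -0.0802  0.3444]
[[-0.117  0.993  0.008]
 [ 0.976  0.113  0.187]
 [-0.185 -0.03   0.982]] [ 0.66696666 -0.12436122  0.33780216] [ 0.6889215  -0.03694983  0.35122374] (array([ 0.6795, -0.0803]), 89, 14, -82.9)
black 391 [ 0.7012 -0.0748  0.3433] [[-0.117, 0.993, -0.019], [-0.979, -0.119, -0.168], [-0.169, -0.001, 0.986]]
scene orange 167 [ 0.6847 -0.0769  0.347 ]
[[-0.197  0.98  -0.005]
 [-0.977 -0.196  0.082]
 [ 0.08   0.021  0.997]] [ 0.66857935 -0.12488985  0.32871449] [ 0.73805439 -0.03260728  0.35369371] (array([ 0.7022, -0.0757]), 92, 57, -80.5)
black 477 [ 0.7191 -0.0726  0.3446] [[-0.26, 0.966, -0.016], [-0.59, -0.146, 0.794], [0.764, 0.216, 0.608]]
foot top px (319, 145, 26, 22) 0.0166343323768533 [ 0.68920297 -0.12401666 -0.00429758] [ 0.78257336 -0.01869331  0.02795975]
foot scene 1172 [ 0.62001758 -0.1262965   0.0031228 ] [0.80167743 0.04831311 0.02996165] ((702.1167602539062, -31.9129581451416), 112.91422271728516)
0.03 50 [ 0.75   -0.0658  0.0506]
0.07 55 [ 0.7495 -0.0653  0.0905]
0.11 57 [ 0.7494 -0.0656  0.131 ]
0.15 62 [ 0.7495 -0.0658  0.1705]
0.19 68 [ 0.7496 -0.0658  0.2107]
0.23 66 [ 0.7495 -0.0654  0.2509]
```

```bash
cat > to.py <<'E'
# usage: to.py gx gy gz roll pitch yaw : turn (tool rotvec/120deg) and then shift (in turned tool axes, /0.5 m) to bring grasp point there
import sys; from h import *
a=list(map(float,sys.argv[1:])); s=telemetry.state(); R0=R.from_euler('xyz',s['ee_rot'],degrees=True)
R1=R.from_euler('xyz',a[3:6],degrees=True); L=arm.tcp_to_grasp
dr=(R0.inv()*R1).as_rotvec(degrees=True)
d=np.array(a[:3])-R1.apply([0,0,L])-s['ee_pos']
k=R1.inv().apply(d); g=s['ee_pos']+R0.apply([0,0,L])
print('t',round(s['time'],2),'grasp',g.round(4),'rot',s['ee_rot'].round(1),'w',round(s['gripper_width'],4),'ff',round(s['finger_force'],1),'ft',s['ft_force'].round(1))
print('turn',(dr/120).round(4),'rows>=',round(np.linalg.norm(dr)/8.59,1),' shift',(k/.5).round(4),'rows>=',round(np.linalg.norm(k)/.05,1), 'joints',s['joints'].round(0))
E
python3 to.py .42 .12 .225 180 0 158.5; python3 to.py .535 -.3517 .2 180 0 158.5
```

```text
t 0.1 grasp [0.1497 0.5545 0.2232] rot [-179.9   -0.   164.9] w 0.0939 ff 0.0 ft [ 0.7 -0.3  0.1]
turn [-0.001  -0.0001  0.0532] rows>= 0.7  shift [-0.8215 -0.6111 -0.0035] rows>= 10.2 joints [66. 12. 88. -0. 80. -9.]
t 0.1 grasp [0.1497 0.5545 0.2232] rot [-179.9   -0.   164.9] w 0.0939 ff 0.0 ft [ 0.7 -0.3  0.1]
turn [-0.001  -0.0001  0.0532] rows>= 0.7  shift [-1.3813 -1.4045  0.0465] rows>= 19.7 joints [66. 12. 88. -0. 80. -9.]
```

```bash
python3 -m handwheel '[[0,0,0.0532,0,0,0,1],[0,0,0,-0.04,-0.03,0,1],[0,0,0,-0.07,-0.052,0,1],[0,0,0,-0.078,-0.058,0,1],[0,0,0,-0.078,-0.058,0,1],[0,0,0,-0.078,-0.058,0,1],[0,0,0,-0.078,-0.058,0,1],[0,0,0,-0.078,-0.058,0,1],[0,0,0,-0.078,-0.058,0,1],[0,0,0,-0.078,-0.058,0,1],[0,0,0,-0.078,-0.058,0,1],[0,0,0,-0.078,-0.058,0,1]]' 50; python3 to.py .535 -.3517 .2 180 0 158.5
```

```text
time: 1.3
ee_pos: [0.4174, 0.1234, 0.4045]
ee_rot: [180.0, -0.0, 158.5]
ft_force: [0.4, 0.8, 0.9]
gripper_width: 0.0945
finger_force: 0.0
t 1.3 grasp [0.4174 0.1235 0.2241] rot [180.   -0.  158.5] w 0.0945 ff 0.0 ft [0.4 0.8 0.9]
turn [ 0.0001 -0.     -0.0001] rows>= 0.0  shift [-0.5671 -0.7979  0.0482] rows>= 9.8 joints [  5.  -6. 107.   0.  79. -63.]
```

```bash
python3 -m handwheel '[[0,0,0,-0.05,-0.071,0,1],[0,0,0,-0.05,-0.071,0,1],[0,0,0,-0.05,-0.071,0,1],[0,0,0,-0.05,-0.071,0,1],[0,0,0,-0.05,-0.071,0,1],[0,0,0,-0.05,-0.071,0,1],[0,0,0,-0.05,-0.071,0,1],[0,0,0,-0.05,-0.071,0.01,1],[0,0,0,-0.05,-0.071,0.015,1],[0,0,0,-0.05,-0.071,0.02,1],[0,0,0,-0.05,-0.071,0,1],[0,0,0,0,0,0,1]]'; python3 - <<'E'
from meas import *
t=grab('top'); P=cloud(t); m=box(P,.4,.65,-.46,-.25,.05,.075); cv2.imwrite('pics/top1.png',cv2.resize(t['img'][150:260,260:460],None,fx=4,fy=4)[...,::-1]); 
E
python3 to.py .535 -.3517 .1 180 0 158.5
```

```text
time: 2.5
ee_pos: [0.5296, -0.3434, 0.3803]
ee_rot: [-179.9, -0.1, 158.2]
ft_force: [0.8, 1.1, -0.2]
gripper_width: 0.0941
finger_force: 0.0
t 2.55 grasp [ 0.5292 -0.3408  0.2002] rot [ 1.800e+02 -1.000e-01  1.583e+02] w 0.0941 ff 0.0 ft [-0.   0.5 -0.7]
turn [ 0.0003 -0.0009 -0.0016] rows>= 0.0  shift [-0.018  -0.0158  0.2004] rows>= 2.0 joints [ -41.   20.   82.    0.   79. -109.]
```

View pics/top1.png

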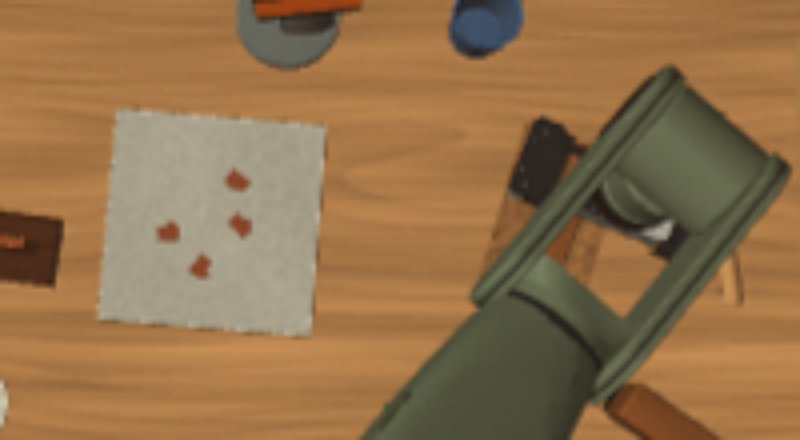

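Top view: the gripper hangs over the mat (about 580,200 in the crop), and the four chips are untouched on the board at (237,180), (241,225), (168,232) and (201,267).

```bash
python3 -m handwheel '[[0,0,0,0,0,0,1],[0,0,0,0,0,0,1]]' >/dev/null; python3 to.py .535 -.3517 .1 180 0 158.5
```

```text
t 2.75 grasp [ 0.5296 -0.3373  0.2017] rot [180.   -0.  158.6] w 0.0941 ff 0.0 ft [-0.3 -0.4  0.6]
turn [ 0.0003 -0.0003  0.0006] rows>= 0.0  shift [-0.0204 -0.0227  0.2035] rows>= 2.1 joints [ -40.   19.   82.    0.   79. -109.]
```

```bash
python3 -m handwheel '[[0,0,0,-0.0205,-0.0227,0,1],[0,0,0,0,0,0.07,1],[0,0,0,0,0,0.08,1],[0,0,0,0,0,0.07,1],[0,0,0,0,0,0.05,1],[0,0,0,0,0,0.025,1],[0,0,0,0,0,0.01,1],[0,0,0,0,0,0,1],[0,0,0,0,0,0,1],[0,0,0,0,0,0,1]]'; python3 to.py .535 -.3517 .049 180 0 158.5
```

```text
time: 3.75
ee_pos: [0.5358, -0.3536, 0.2317]
ee_rot: [-179.9, 0.2, 158.5]
ft_force: [-0.0, 1.1, -0.2]
gripper_width: 0.0936
finger_force: 0.0
t 3.75 grasp [ 0.5363 -0.354   0.0513] rot [-179.9    0.2  158.5] w 0.0936 ff 0.0 ft [-0.   1.1 -0.2]
turn [-0.0006  0.0016  0.0001] rows>= 0.0  shift [0.0029 0.0029 0.0046] rows>= 0.1 joints [ -41.   30.   86.   -0.   64. -110.]
```

Close and read.

```bash
python3 -m handwheel '[[0,0,0,0.002,0.002,0.004,1],[0,0,0,0,0,0,-1],[0,0,0,0,0,0,-1],[0,0,0,0,0,0,-1],[0,0,0,0,0,0,-1],[0,0,0,0,0,0,-1],[0,0,0,0,0,0,-1],[0,0,0,0,0,0,-1],[0,0,0,0,0,0,-1]]' 50; python3 to.py .535 -.3517 .049 180 0 158.5
```

```text
time: 4.65
ee_pos: [0.5346, -0.3518, 0.2276]
ee_rot: [-180.0, -0.0, 158.5]
ft_force: [-0.3, -0.1, 1.1]
gripper_width: 0.0337
finger_force: 0.0
t 4.65 grasp [ 0.5346 -0.3518  0.0472] rot [-180.    -0.   158.5] w 0.0337 ff 0.0 ft [-0.3 -0.1  1.1]
turn [-0. -0.  0.] rows>= 0.0  shift [-0.0007  0.0005 -0.0035] rows>= 0.0 joints [ -41.   30.   86.   -0.   64. -110.]
```

```bash
python3 -m handwheel '[[0,0,0,0,0,0,-1],[0,0,0,0,0,0,-1],[0,0,0,0,0,0,-1],[0,0,0,0,0,0,-1]]' 50; python3 to.py .535 -.3517 .049 180 0 158.5;  python3 -m handwheel '[[0,0,0,0,0,-0.02,-1],[0,0,0,0,0,-0.04,-1],[0,0,0,0,0,-0.05,-1],[0,0,0,0,0,-0.05,-1],[0,0,0,0,0,0,-1],[0,0,0,0,0,0,-1],[0,0,0,0,0,0,-1]]'
python3 - <<'E'
from meas import *
s=grab('scene'); cv2.imwrite('pics/scene1.png',cv2.resize(s['img'][60:330,130:490],None,fx=2.2,fy=2.2)[...,::-1])
E
python3 to.py .5286 .089 .125 180 0 176
```

```text
time: 5.05
ee_pos: [0.5346, -0.3517, 0.2276]
ee_rot: [180.0, -0.0, 158.5]
ft_force: [1.0, 1.3, -0.3]
gripper_width: 0.0293
finger_force: 50.0
t 5.05 grasp [ 0.5347 -0.3517  0.0472] rot [180.   -0.  158.5] w 0.0293 ff 50.0 ft [ 1.   1.3 -0.3]
turn [ 0.0001 -0.      0.    ] rows>= 0.0  shift [-0.0007  0.0002 -0.0035] rows>= 0.0 joints [ -41.   30.   86.    0.   64. -110.]
time: 5.75
ee_pos: [0.534, -0.3513, 0.3059]
ee_rot: [179.9, -0.2, 158.5]
ft_force: [-0.4, -0.1, -1.6]
gripper_width: 0.0294
finger_force: 50.0
t 5.8 grasp [ 0.5334 -0.3508  0.1251] rot [179.9  -0.2 158.5] w 0.0298 ff 50.0 ft [-1.  -0.1 -1.7]
turn [ 0.0008 -0.0016 -0.1458] rows>= 2.0  shift [7.210e-02 8.777e-01 2.000e-04] rows>= 8.8 joints [ -41.   25.   84.   -0.   72. -110.]
```

View pics/scene1.png

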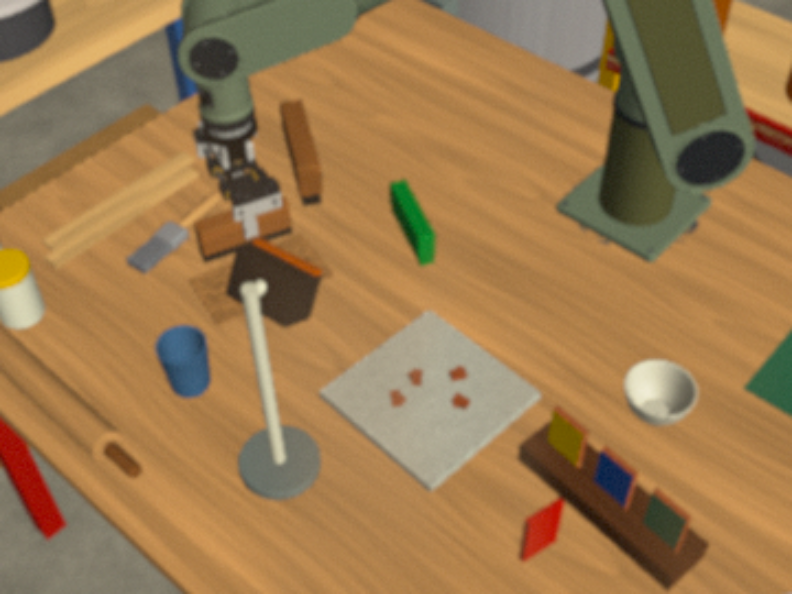

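The scene picture shows the block in the gripper (crop 245,225), lifted off the mat, and the chips still on the board. Next I carry it over to the +y side of the board.

```bash
python3 -m handwheel '[[0,0,-0.0486,0,0,0,-1],[0,0,-0.0486,0,0,0,-1],[0,0,-0.0486,0,0,0,-1],[0,0,0,0.004,0.05,0,-1],[0,0,0,0.008,0.09,0,-1],[0,0,0,0.008,0.098,0,-1],[0,0,0,0.008,0.098,0,-1],[0,0,0,0.008,0.098,0,-1],[0,0,0,0.008,0.098,0,-1],[0,0,0,0.008,0.098,0,-1],[0,0,0,0.008,0.098,0,-1],[0,0,0,0.008,0.07,0,-1]]'; python3 -m handwheel '[[0,0,0,0.004,0.05,0,-1],[0,0,0,0,0.03,0,-1],[0,0,0,0,0,0,-1],[0,0,0,0,0,0,-1],[0,0,0,0,0,0,-1]]';python3 to.py .529 .089 .0605 180 0 176
```

```text
time: 7.0
ee_pos: [0.5274, 0.0514, 0.3062]
ee_rot: [180.0, -0.2, 176.1]
ft_force: [1.2, 0.3, -1.4]
gripper_width: 0.0294
finger_force: 50.0
time: 7.5
ee_pos: [0.5295, 0.0874, 0.3073]
ee_rot: [-180.0, -0.0, 175.9]
ft_force: [1.0, 0.3, -1.3]
gripper_width: 0.03
finger_force: 50.0
t 7.5 grasp [0.5294 0.0873 0.1269] rot [-180.    -0.   175.9] w 0.03 ff 50.0 ft [ 1.   0.3 -1.3]
turn [-0.0003 -0.0003 -0.0008] rows>= 0.0  shift [0.0012 0.0031 0.1328] rows>= 1.3 joints [  0.  13.  99.  -0.  68. -86.]
```

```bash
python3 -m handwheel '[[0,0,0,0,0.003,0.04,-1],[0,0,0,0,0,0.04,-1],[0,0,0,0,0,0.03,-1],[0,0,0,0,0,0.015,-1],[0,0,0,0,0,0.006,-1],[0,0,0,0,0,0,-1],[0,0,0,0,0,0,-1]]'
python3 - <<'E'
from meas import *
s=grab('scene'); cv2.imwrite('pics/scene2.png',cv2.resize(s['img'][150:330,230:450],None,fx=3.3,fy=3.3)[...,::-1])
E
python3 to.py .529 .089 .0605 180 0 176
```

```text
time: 8.2
ee_pos: [0.53, 0.0899, 0.243]
ee_rot: [180.0, 0.1, 176.0]
ft_force: [0.8, 0.6, -2.1]
gripper_width: 0.0295
finger_force: 50.0
t 8.25 grasp [0.5304 0.09   0.0627] rot [1.80e+02 1.00e-01 1.76e+02] w 0.03 ff 50.0 ft [-0.1  0.8 -1.7]
turn [ 0.      0.0009 -0.0001] rows>= 0.0  shift [ 0.0019 -0.0021  0.0045] rows>= 0.1 joints [  0.  18. 101.  -0.  60. -86.]
```

View pics/scene2.png

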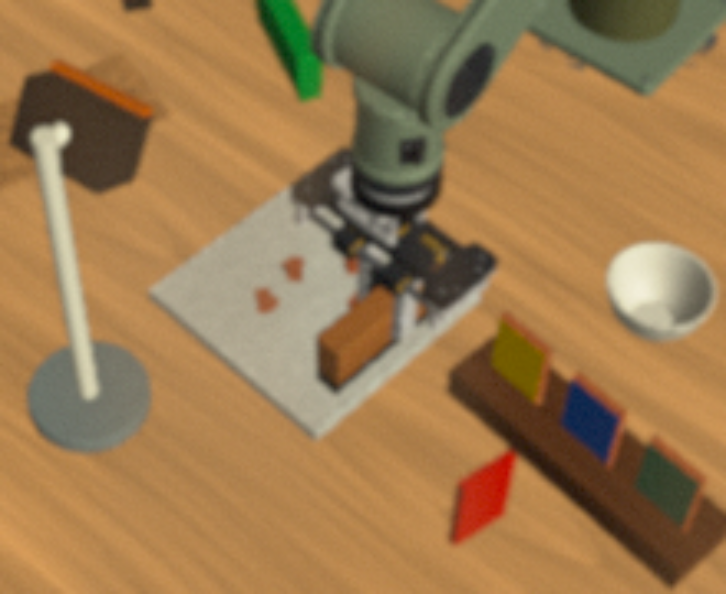

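The block is standing at the +y edge of the board with all four chips in front of it. Next I sweep towards -y.

```bash
python3 -m handwheel '[[0,0,0,0.002,0,0.0035,-1],[0,0,0,0,0,0,-1],[0,0,0,0,-0.02,0,-1],[0,0,0,0,-0.02,0,-1],[0,0,0,0,-0.02,0,-1],[0,0,0,0,-0.02,0,-1],[0,0,0,0,-0.02,0,-1],[0,0,0,0,-0.02,0,-1],[0,0,0,0,-0.02,0,-1],[0,0,0,0,-0.02,0,-1],[0,0,0,0,-0.02,0,-1],[0,0,0,0,-0.02,0,-1]]';python3 to.py .529 -.13 .0602 180 0 176; python3 -m handwheel '[[0,0,0,0,-0.02,0,-1],[0,0,0,0,-0.02,0,-1],[0,0,0,0,-0.02,0,-1],[0,0,0,0,-0.02,0,-1],[0,0,0,0,-0.02,0,-1],[0,0,0,0,-0.02,0,-1],[0,0,0,0,0,0,-1]]';python3 to.py .5152 -.131 .0602 180 0 176
python3 - <<'E'
from meas import *
s=grab('scene'); cv2.imwrite('pics/scene3.png',cv2.resize(s['img'][150:330,230:450],None,fx=3.3,fy=3.3)[...,::-1])
E
```

```text
time: 9.45
ee_pos: [0.5214, -0.0104, 0.2404]
ee_rot: [180.0, -0.0, 176.0]
ft_force: [-1.0, 0.8, -1.2]
gripper_width: 0.0299
finger_force: 50.0
t 9.45 grasp [ 0.5214 -0.0104  0.06  ] rot [180.  -0. 176.] w 0.0299 ff 50.0 ft [-1.   0.8 -1.2]
turn [ 0. -0. -0.] rows>= 0.0  shift [-0.0319 -0.2376 -0.0004] rows>= 2.4 joints [-11.  17. 104.  -0.  59. -97.]
time: 10.15
ee_pos: [0.5173, -0.0707, 0.2405]
ee_rot: [-180.0, 0.0, 175.9]
ft_force: [-0.0, -0.1, -1.5]
gripper_width: 0.0295
finger_force: 50.0
t 10.15 grasp [ 0.5174 -0.0708  0.0601] rot [-180.     0.   175.9] w 0.0295 ff 50.0 ft [-0.  -0.1 -1.5]
turn [-0.0002  0.0001 -0.0008] rows>= 0.0  shift [-0.0042 -0.1205 -0.0003] rows>= 1.2 joints [ -17.   17.  104.   -0.   59. -103.]
```

View pics/scene3.png

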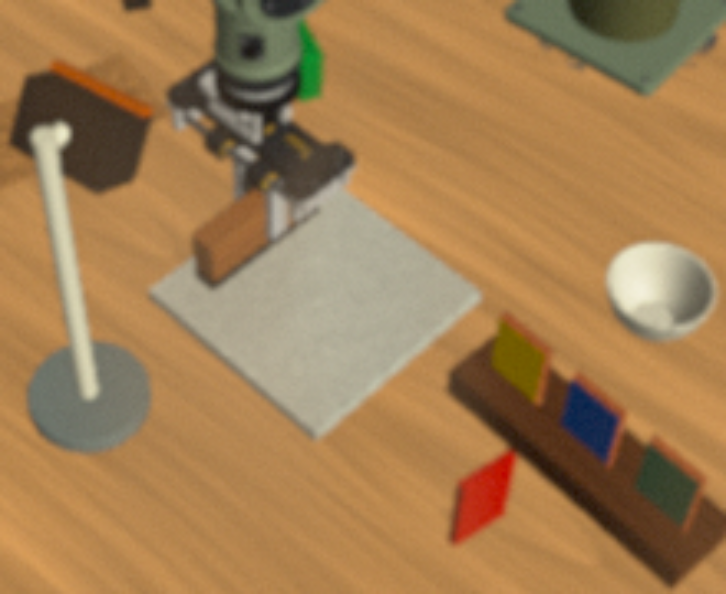

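The board behind the block is clear, and all chips are ahead of it. I keep going over the edge, then lift and check.

```bash
python3 -m handwheel '[[0,0,0,0,-0.02,0,-1],[0,0,0,0,-0.02,0,-1],[0,0,0,0,-0.02,0,-1],[0,0,0,0,-0.02,0,-1],[0,0,0,0,-0.02,0,-1],[0,0,0,0,-0.02,0,-1],[0,0,0,0,-0.02,0,-1],[0,0,0,0,0,0,-1],[0,0,0,0,0,0,-1],[0,0,0,0,0,-0.06,-1],[0,0,0,0,0,-0.08,-1],[0,0,0,0,0,-0.02,-1]]';python3 -m handwheel '[[0,0,0,0,-0.08,0,-1],[0,0,0,0,-0.09,0,-1],[0,0,0,0,-0.09,0,-1],[0,0,0,0,-0.05,0,-1],[0,0,0,0,-0.03,0,-1],[0,0,0,0,0,0,-1],[0,0,0,0,0,0,-1]]'
python3 - <<'E'
from meas import *
t=grab('top'); P=cloud(t); hsv=cv2.cvtColor(t['img'],cv2.COLOR_RGB2HSV); S=hsv[...,1]; H=hsv[...,0];V=hsv[...,2]
o=np.zeros((600,800,3),np.uint8); a=cv2.resize(t['img'][150:260,270:420],None,fx=5.3,fy=5.3,interpolation=2); o[:583,:795]=a
cv2.imwrite('pics/top2.png',o[...,::-1])
E
python3 to.py .5221 -.3490 .1 180 0 165.4
```

```text
time: 11.4
ee_pos: [0.514, -0.1395, 0.3247]
ee_rot: [-179.8, 0.4, 176.0]
ft_force: [0.8, -0.1, -1.4]
gripper_width: 0.0299
finger_force: 50.0
time: 12.1
ee_pos: [0.5005, -0.3078, 0.3196]
ee_rot: [179.9, -0.1, 176.0]
ft_force: [-0.3, 0.2, -1.4]
gripper_width: 0.0297
finger_force: 50.0
t 12.15 grasp [ 0.5004 -0.3071  0.1394] rot [ 1.799e+02 -1.000e-01  1.761e+02] w 0.03 ff 50.0 ft [ 0.5 -0.  -1.6]
turn [ 0.0007 -0.0006  0.0889] rows>= 1.2  shift [-0.0627 -0.0697  0.0787] rows>= 1.2 joints [ -40.   18.   91.    0.   71. -126.]
```

View pics/top2.png

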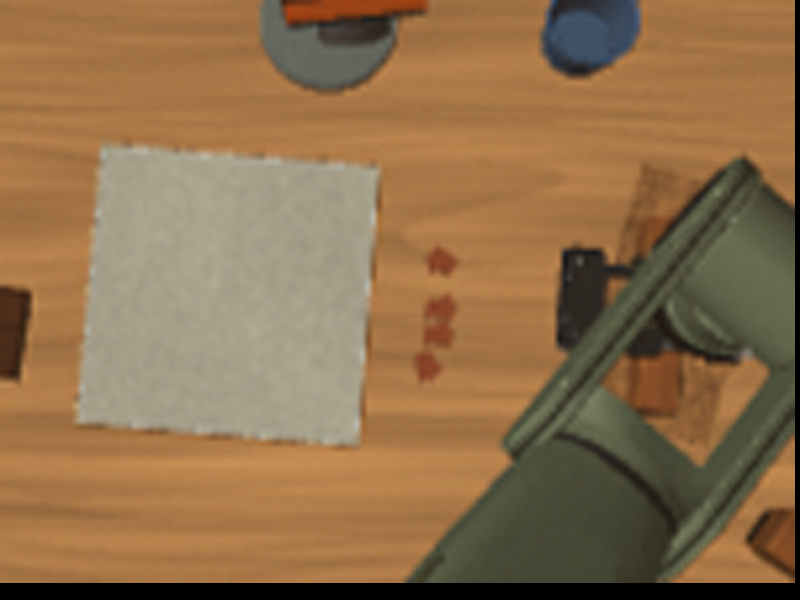

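All four chips lie on the table at crop (425–440, 260–365), about 50 mm beyond the board's edge. I place the block back on the mat's middle.

```bash
python3 -m handwheel '[[0,0,0.0445,0,0,0,-1],[0,0,0.0445,0,0,0,-1],[0,0,0,-0.0314,-0.035,0,-1],[0,0,0,-0.0314,-0.035,0,-1],[0,0,0,0,0,0.04,-1],[0,0,0,0,0,0.04,-1],[0,0,0,0,0,0,-1],[0,0,0,0,0,0,-1],[0,0,0,0,0,0,-1]]';python3 to.py .5221 -.3490 .0477 180 0 165.4
```

```text
time: 13.05
ee_pos: [0.5227, -0.3501, 0.2818]
ee_rot: [-180.0, 0.1, 165.4]
ft_force: [0.6, -0.3, -0.2]
gripper_width: 0.0299
finger_force: 50.0
t 13.05 grasp [ 0.523  -0.3503  0.1014] rot [-1.800e+02  1.000e-01  1.654e+02] w 0.0299 ff 50.0 ft [ 0.6 -0.3 -0.2]
turn [-0.0004  0.0009 -0.0001] rows>= 0.0  shift [0.0017 0.0019 0.1073] rows>= 1.1 joints [ -42.   25.   86.    0.   68. -117.]
```

```bash
python3 -m handwheel '[[0,0,0,0,0,0.04,-1],[0,0,0,0,0,0.035,-1],[0,0,0,0,0,0.02,-1],[0,0,0,0,0,0.008,-1],[0,0,0,0,0,0.002,-1],[0,0,0,0,0,0,-1],[0,0,0,0,0,0,-1]]';python3 to.py .5221 -.3490 .0473 180 0 165.4
```

```text
time: 13.75
ee_pos: [0.5224, -0.351, 0.229]
ee_rot: [-179.9, 0.1, 165.3]
ft_force: [0.4, 0.7, -0.9]
gripper_width: 0.0299
finger_force: 50.0
t 13.75 grasp [ 0.5227 -0.3512  0.0486] rot [-1.799e+02  1.000e-01  1.653e+02] w 0.0299 ff 50.0 ft [ 0.4  0.7 -0.9]
turn [-0.0004  0.0008 -0.0007] rows>= 0.0  shift [0.0016 0.0037 0.0026] rows>= 0.0 joints [ -42.   29.   88.   -0.   63. -117.]
```

```bash
python3 -m handwheel '[[0,0,0,0,0,0.0025,-1],[0,0,0,0,0,0,-1],[0,0,0,0,0,0,1],[0,0,0,0,0,0,1],[0,0,0,0,0,0,1],[0,0,0,0,0,0,1],[0,0,0,0,0,0,1],[0,0,0,0,0,0,1],[0,0,0,0,0,0,1],[0,0,0,0,0,-0.02,1],[0,0,0,0,0,-0.05,1],[0,0,0,0,0,-0.08,1]]';python3 -m handwheel '[[0,0,0,0,0,-0.09,1],[0,0,0,0,0,-0.06,1],[0,0,0,0,0,0,1],[0,0,0,0,0,0,1]]'; python3 to.py .44 .05 .2 180 0 82.8;python3 to.py .504 .2885 .2 180 0 82.8
```

```text
time: 14.95
ee_pos: [0.521, -0.3498, 0.3]
ee_rot: [179.8, -0.3, 165.3]
ft_force: [-0.2, -0.9, -0.3]
gripper_width: 0.0939
finger_force: 0.0
time: 15.35
ee_pos: [0.5221, -0.3506, 0.378]
ee_rot: [-179.9, 0.1, 165.3]
ft_force: [0.5, 0.0, -0.4]
gripper_width: 0.0939
finger_force: 0.0
t 15.35 grasp [ 0.5224 -0.3509  0.1976] rot [-1.799e+02  1.000e-01  1.653e+02] w 0.0939 ff 0.0 ft [ 0.5  0.  -0.4]
turn [3.000e-04 1.200e-03 6.877e-01] rows>= 9.6  shift [ 0.7744 -0.2633 -0.0049] rows>= 8.2 joints [ -42.   19.   82.    0.   78. -117.]
t 15.35 grasp [ 0.5224 -0.3509  0.1976] rot [-1.799e+02  1.000e-01  1.653e+02] w 0.0939 ff 0.0 ft [ 0.5  0.  -0.4]
turn [3.000e-04 1.200e-03 6.877e-01] rows>= 9.6  shift [ 1.2636 -0.1961 -0.0049] rows>= 12.8 joints [ -42.   19.   82.    0.   78. -117.]
```

```bash
python3 -m handwheel '[[0,0,0.06,0,0,0,1],[0,0,0.0628,0,0,0,1],[0,0,0.0628,0,0,0,1],[0,0,0.0628,0,0,0,1],[0,0,0.0628,0,0,0,1],[0,0,0.0628,0,0,0,1],[0,0,0.0628,0,0,0,1],[0,0,0.0628,0,0,0,1],[0,0,0.0628,0,0,0,1],[0,0,0.0628,0,0,0,1],[0,0,0.0628,0,0,0,1],[0,0,0,0,0,0,1]]'; python3 to.py .44 .05 .2 180 0 82.8; python3 -m handwheel '[[0,0,0,0.05,-0.017,0,1],[0,0,0,0.08,-0.027,0,1],[0,0,0,0.092,-0.0313,0,1],[0,0,0,0.092,-0.0313,0,1],[0,0,0,0.092,-0.0313,0,1],[0,0,0,0.092,-0.0313,0,1],[0,0,0,0.092,-0.0313,0,1],[0,0,0,0.092,-0.0313,0,1],[0,0,0,0.092,-0.0313,0,1],[0,0,0,0,0,0,1],[0,0,0,0,0,0,1]]'; python3 to.py .504 .2885 .2 180 0 82.8
```

```text
time: 16.55
ee_pos: [0.5214, -0.3501, 0.3738]
ee_rot: [-179.8, -0.2, 82.8]
ft_force: [-1.1, -0.3, 0.1]
gripper_width: 0.094
finger_force: 0.0
t 16.55 grasp [ 0.5208 -0.3495  0.1934] rot [-179.8   -0.2   82.8] w 0.094 ff 0.0 ft [-1.1 -0.3  0.1]
turn [-0.002  -0.0014 -0.0003] rows>= 0.0  shift [ 0.7736 -0.2619 -0.0132] rows>= 8.2 joints [-42.  20.  82.   0.  78. -35.]
time: 17.65
ee_pos: [0.4397, 0.0508, 0.3757]
ee_rot: [-179.9, 0.0, 83.1]
ft_force: [-0.3, -0.3, 0.2]
gripper_width: 0.0941
finger_force: 0.0
t 17.65 grasp [0.4394 0.0507 0.1953] rot [-179.9    0.    83.1] w 0.0941 ff 0.0 ft [-0.3 -0.3  0.2]
turn [-0.0008  0.0004  0.0021] rows>= 0.0  shift [ 0.4878  0.0681 -0.0094] rows>= 4.9 joints [ -5.  -3. 108.  -0.  75.   2.]
```

```bash
python3 -m handwheel '[[0,0,0.0021,0.05,0.007,0,1],[0,0,0,0.085,0.012,0,1],[0,0,0,0.09,0.0125,0,1],[0,0,0,0.09,0.0125,0,1],[0,0,0,0.09,0.0125,0,1],[0,0,0,0.06,0.0085,0,1],[0,0,0,0.0244,0.003,0,1],[0,0,0,0,0,0,1],[0,0,0,0,0,0,1],[0,0,0,0,0,0,1]]'; python3 to.py .5045 .29 .088 180 0 82.8
python3 - <<'E'
from meas import *
s=grab('scene'); Q=cloud(s); hs=cv2.cvtColor(s['img'],cv2.COLOR_RGB2HSV)
m=(hs[...,0]>105)&(hs[...,0]<130)&(hs[...,1]>120); m[:240]=0;m[:,:380]=0;m[:,440:]=0; m[330:]=0
cs,_=cv2.findContours(m.astype(np.uint8),0,1); c=max(cs,key=cv2.contourArea); b=np.int32(cv2.boxPoints(cv2.minAreaRect(c))); ap=cv2.approxPolyDP(c,3,True)[:,0]; print(ap.tolist())
p=ap.astype(float); print(plane(s,p[:,0],p[:,1],.108).round(4).tolist())
# rack top calibration in scene
r=box(Q,.4,.6,.15,.43,.025,.045); print('rack scene',fit(Q[r]),Q[r].mean(0))
cv2.imwrite('pics/scene4.png',cv2.resize(s['img'][130:330,330:480],None,fx=3,fy=3)[...,::-1])
E
```

```text
time: 18.65
ee_pos: [0.506, 0.2863, 0.3764]
ee_rot: [-180.0, 0.1, 82.4]
ft_force: [0.2, 0.1, 0.3]
gripper_width: 0.0941
finger_force: 0.0
t 18.65 grasp [0.5058 0.2861 0.196 ] rot [-1.80e+02  1.00e-01  8.24e+01] w 0.0941 ff 0.0 ft [0.2 0.1 0.3]
turn [-0.0003  0.0005 -0.0034] rows>= 0.0  shift [ 0.007  -0.0038  0.2161] rows>= 2.2 joints [21. 14. 89. -0. 77. 29.]
[[403, 267], [401, 278], [413, 287], [416, 277]]
[[0.5173, 0.2725, 0.108], [0.5495, 0.2884, 0.108], [0.5517, 0.328, 0.108], [0.5207, 0.3167, 0.108]]
rack scene (array([0.5359, 0.2921]), 265, 131, 86.8) [0.52246141 0.30487082 0.03565211]
```

View pics/scene4.png

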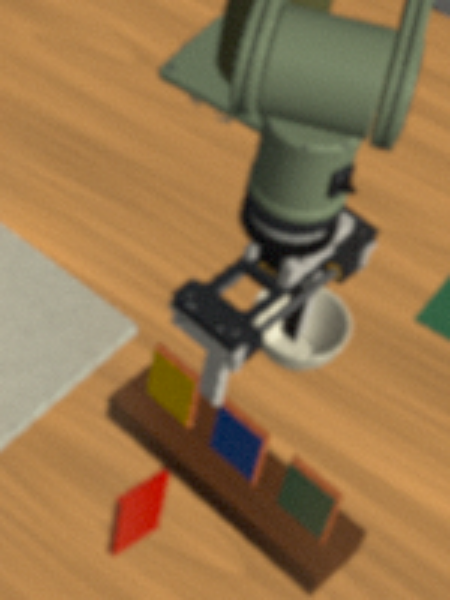

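The gripper is above the rack. The blue tile (crop 240,440) is under the fingers between yellow and green, and the red lookalike stands apart. I descend and close gently.

```bash
python3 -m handwheel '[[0,0,-0.0034,0.0096,0,0,1],[0,0,0,0,0,0.05,1],[0,0,0,0,0,0.06,1],[0,0,0,0,0,0.05,1],[0,0,0,0,0,0.036,1],[0,0,0,0,0,0.02,1],[0,0,0,0,0,0,1],[0,0,0,0,0,0,-0.4],[0,0,0,0,0,0,-0.4],[0,0,0,0,0,0,-0.4],[0,0,0,0,0,0,-0.4]]' 5; python3 to.py .506 .291 .088 180 0 82.8;  python3 -m handwheel '[[0,0,0,0,0,0,-0.4],[0,0,0,0,0,0,-0.4],[0,0,0,0,0,0,-0.6],[0,0,0,0,0,0,-0.6],[0,0,0,0,0,0,-0.6],[0,0,0,0,0,0,-1],[0,0,0,0,0,0,-1]]'; python3 to.py .506 .291 .088 180 0 82.8
```

```text
time: 19.8
ee_pos: [0.5067, 0.293, 0.2696]
ee_rot: [179.9, -0.0, 82.9]
ft_force: [0.2, -0.9, 0.0]
gripper_width: 0.0655
finger_force: 0.0
t 19.8 grasp [0.507  0.2931 0.0892] rot [179.9  -0.   82.9] w 0.0655 ff 0.0 ft [ 0.2 -0.9  0. ]
turn [ 0.0007 -0.0004  0.001 ] rows>= 0.0  shift [-0.0041 -0.001   0.0024] rows>= 0.0 joints [22. 21. 94. -0. 65. 29.]
time: 20.5
ee_pos: [0.5065, 0.2928, 0.2686]
ee_rot: [180.0, -0.0, 82.9]
ft_force: [1.6, -0.4, -0.4]
gripper_width: 0.0091
finger_force: 1.2
t 20.5 grasp [0.5065 0.2928 0.0882] rot [180.   -0.   82.9] w 0.0091 ff 1.2 ft [ 1.6 -0.4 -0.4]
turn [ 0.0001 -0.      0.0009] rows>= 0.0  shift [-0.0037 -0.0005  0.0004] rows>= 0.0 joints [22. 21. 94. -0. 65. 29.]
```

Gripped at 9 mm. I increase the force, check the side load, then pull straight up.

```bash
python3 -m handwheel '[[0,0,0,0,0,0,-1],[0,0,0,0,0,0,-1],[0,0,0,0,0,0,-1]]' 40; python3 -m handwheel '[[0,0,0,0,0,-0.02,-1],[0,0,0,0,0,-0.03,-1],[0,0,0,0,0,-0.04,-1],[0,0,0,0,0,-0.06,-1],[0,0,0,0,0,-0.08,-1],[0,0,0,0,0,-0.08,-1],[0,0,0,0,0,-0.03,-1],[0,0,0,0,0,0,-1],[0,0,0,0,0,0,-1]]'; python3 to.py .506 .291 .088 180 0 82.8
python3 - <<'E'
from meas import *
s=grab('scene');cv2.imwrite('pics/scene5.png',cv2.resize(s['img'][100:330,330:500],None,fx=2.6,fy=2.6)[...,::-1])
E
```

```text
time: 20.8
ee_pos: [0.5067, 0.2928, 0.2687]
ee_rot: [180.0, -0.0, 82.9]
ft_force: [1.7, 0.3, -1.6]
gripper_width: 0.0087
finger_force: 40.0
time: 21.7
ee_pos: [0.5058, 0.2927, 0.4372]
ee_rot: [-179.8, 0.1, 82.9]
ft_force: [-0.1, 0.3, -1.9]
gripper_width: 0.009
finger_force: 40.0
t 21.7 grasp [0.5052 0.2926 0.2568] rot [-1.798e+02  1.000e-01  8.290e+01] w 0.009 ff 40.0 ft [-0.1  0.3 -1.9]
turn [-0.0013  0.0005  0.001 ] rows>= 0.0  shift [-0.0033  0.0009  0.3376] rows>= 3.4 joints [22. 12. 85.  0. 84. 29.]
```

View pics/scene5.png

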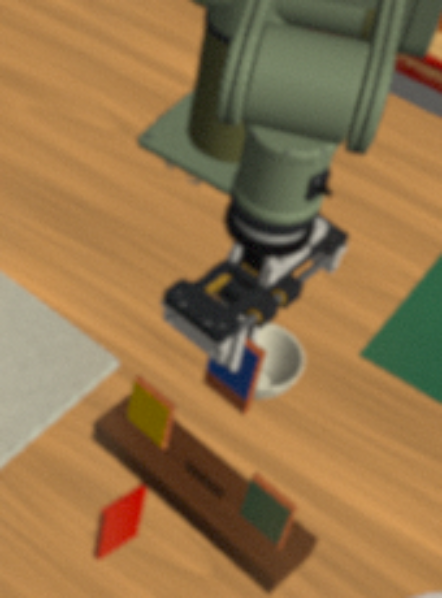

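```bash
cat > tgt.py <<'E'
from h import *
import subprocess
th=np.radians(6.8); c,s=np.cos(th),np.sin(th); k=np.cos(np.pi/6)
Cx=np.array([k*c,k*s,.5]); Cy=np.array([-s,c,0]); Cz=np.array([-.5*c,-.5*s,k])
lens=np.array([.6695,-.0814,.3]); vp=lens-.16*Cx
e=R.from_matrix(np.stack([Cy,Cx,-Cz],1)).as_euler('xyz',degrees=True)
g=vp+.0278*Cz; print('vp',vp.round(4),'goal grasp',g.round(4),'eul',e.round(1))
for q in (np.array([.47,.1,.26]),g):
    subprocess.run(['python3','to.py',*map(str,q),*map(str,e)])
E
python3 tgt.py
```

```text
t 21.75 grasp [0.5048 0.2923 0.2556] rot [-1.797e+02  1.000e-01  8.290e+01] w 0.0085 ff 40.0 ft [-0.1  0.1 -1.8]
turn [-0.2511  0.0311 -0.1128] rows>= 3.9  shift [-0.374  -0.2768 -0.1141] rows>= 4.8 joints [22. 12. 85.  0. 84. 29.]
t 21.75 grasp [0.5048 0.2923 0.2556] rot [-1.797e+02  1.000e-01  8.290e+01] w 0.0085 ff 40.0 ft [-0.1  0.1 -1.8]
turn [-0.2511  0.0311 -0.1128] rows>= 3.9  shift [-0.7815 -0.2509 -0.0624] rows>= 8.2 joints [22. 12. 85.  0. 84. 29.]
vp [ 0.5319 -0.0978  0.22  ] goal grasp [ 0.5181 -0.0995  0.2441] eul [150.    0.   96.8]
```

The tile is clear of the rack, and the yellow and green tiles are still standing. I tilt it and move to the waypoint.

```bash
python3 -m handwheel '[[-0.0419,0.0052,-0.0188,0,0,0,-1],[-0.0419,0.0052,-0.0188,0,0,0,-1],[-0.0419,0.0052,-0.0188,0,0,0,-1],[-0.0419,0.0052,-0.0188,0,0,0,-1],[-0.0419,0.0052,-0.0188,0,0,0,-1],[-0.0419,0.0052,-0.0188,0,0,0,-1]]'; python3 -m handwheel '[[0,0,0,-0.0468,-0.0346,-0.0143,-1],[0,0,0,-0.0468,-0.0346,-0.0143,-1],[0,0,0,-0.0468,-0.0346,-0.0143,-1],[0,0,0,-0.0468,-0.0346,-0.0143,-1],[0,0,0,-0.0468,-0.0346,-0.0143,-1],[0,0,0,-0.0468,-0.0346,-0.0143,-1],[0,0,0,-0.0468,-0.0346,-0.0143,-1],[0,0,0,-0.0468,-0.0346,-0.0143,-1],[0,0,0,0,0,0,-1],[0,0,0,0,0,0,-1]]'; python3 tgt.py
```

```text
time: 22.35
ee_pos: [0.5056, 0.2925, 0.4349]
ee_rot: [149.9, 0.1, 96.9]
ft_force: [1.0, -0.2, -1.8]
gripper_width: 0.0087
finger_force: 40.0
time: 23.35
ee_pos: [0.3807, 0.0891, 0.4158]
ee_rot: [149.9, -0.1, 96.7]
ft_force: [1.1, -0.1, -1.1]
gripper_width: 0.0086
finger_force: 40.0
t 23.35 grasp [0.4705 0.0999 0.2598] rot [ 1.499e+02 -1.000e-01  9.670e+01] w 0.0086 ff 40.0 ft [ 1.1 -0.1 -1.1]
turn [ 0.0009 -0.0005 -0.0013] rows>= 0.0  shift [ 0.0006  0.     -0.0009] rows>= 0.0 joints [ -1. -22. 121.   5.  52. -10.]
t 23.35 grasp [0.4705 0.0999 0.2598] rot [ 1.499e+02 -1.000e-01  9.670e+01] w 0.0086 ff 40.0 ft [ 1.1 -0.1 -1.1]
turn [ 0.0009 -0.0005 -0.0013] rows>= 0.0  shift [-0.4069  0.0259  0.0508] rows>= 4.1 joints [ -1. -22. 121.   5.  52. -10.]
vp [ 0.5319 -0.0978  0.22  ] goal grasp [ 0.5181 -0.0995  0.2441] eul [150.    0.   96.8]
```

```bash
python3 -m handwheel '[[0,0,0,-0.05,0,0,-1],[0,0,0,-0.06,0,0,-1],[0,0,0,-0.06,0,0,-1],[0,0,0,-0.06,0,0,-1],[0,0,0,-0.06,0,0.005,-1],[0,0,0,-0.05,0.005,0.01,-1],[0,0,0,-0.035,0.005,0.01,-1],[0,0,0,-0.02,0.008,0.013,-1],[0,0,0,-0.012,0.008,0.013,-1],[0,0,0,0,0,0,-1],[0,0,0,0,0,0,-1],[0,0,0,0,0,0,-1]]'; python3 tgt.py
python3 - <<'E'
from meas import *
s=grab('scene'); t=grab('top'); o=np.zeros((590,800,3),np.uint8)
a=cv2.resize(s['img'][60:290,170:400],None,fx=2.0,fy=2.0); b=cv2.resize(t['img'][110:260,200:430],None,fx=1.48,fy=1.48)
o[:460,:460]=a; o[:222,460:800]=b[:222,:340]; cv2.imwrite('pics/f1.png',o[:470,:,::-1])
E
```

```text
time: 24.55
ee_pos: [0.4293, -0.109, 0.4021]
ee_rot: [149.7, -0.1, 96.9]
ft_force: [0.6, -0.3, -0.6]
gripper_width: 0.0085
finger_force: 40.0
t 24.55 grasp [ 0.5196 -0.0979  0.2463] rot [ 1.497e+02 -1.000e-01  9.690e+01] w 0.0085 ff 40.0 ft [ 0.6 -0.3 -0.6]
turn [ 0.0025 -0.001   0.0001] rows>= 0.0  shift [ 0.4055 -0.0292 -0.0496] rows>= 4.1 joints [-31. -13. 115.  23.  55. -48.]
t 24.55 grasp [ 0.5196 -0.0979  0.2463] rot [ 1.497e+02 -1.000e-01  9.690e+01] w 0.0085 ff 40.0 ft [ 0.6 -0.3 -0.6]
turn [ 0.0025 -0.001   0.0001] rows>= 0.0  shift [-0.002  -0.0032  0.0022] rows>= 0.0 joints [-31. -13. 115.  23.  55. -48.]
vp [ 0.5319 -0.0978  0.22  ] goal grasp [ 0.5181 -0.0995  0.2441] eul [150.    0.   96.8]
```

View pics/f1.png

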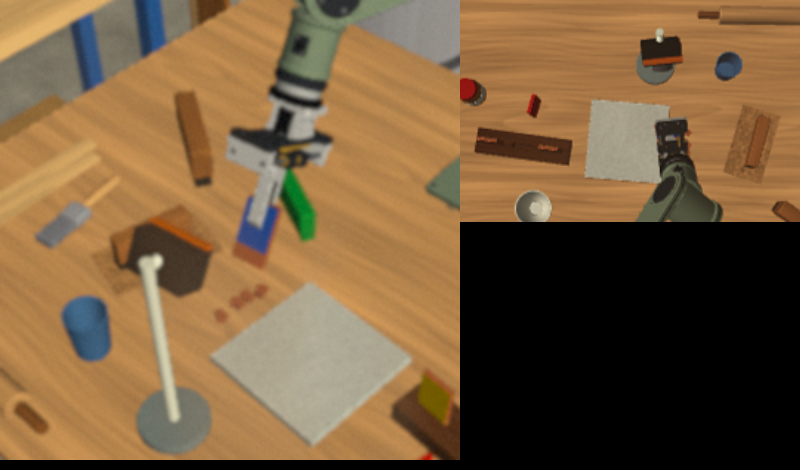

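The tile is held in front of the lens with the blue face towards the camera (crop 258,225). The chips are off the board, and the block stands on the mat. I make a small correction and a numeric check.

```bash
python3 -m handwheel '[[0.0015,0,0,-0.002,-0.003,0.002,-1],[0,0,0,0,0,0,-1],[0,0,0,0,0,0,-1],[0,0,0,0,0,0,-1],[0,0,0,0,0,0,-1],[0,0,0,0,0,0,-1]]'; python3 tgt.py | tail -3
python3 - <<'E'
from meas import *
from tgt import Cx,Cy,Cz,vp
s=grab('scene'); Q=cloud(s); hs=cv2.cvtColor(s['img'],cv2.COLOR_RGB2HSV)
d=Q-vp; l=np.stack([d@Cx,d@Cy,d@Cz],-1); col=(hs[...,1]>90)
m=(abs(l[...,0])<.02)&(abs(l[...,1])<.06)&(abs(l[...,2])<.09)&col; q=l[m]
print('tile pts in view frame',len(q),np.percentile(q,[2,50,98],axis=0).round(4).tolist())
b=q[(abs(q[:,2])<.035)&(abs(q[:,1])<.024)]; b=b[abs(b[:,0]-np.median(b[:,0]))<.008]; print('normal',np.linalg.svd(b-b.mean(0))[2][2].round(3),b.mean(0).round(4))
t=grab('top'); P=cloud(t); k=box(P,.4,.65,-.46,-.25,.045,.08); print('scraper',fit(poly(t,k,.066)))
E
```

```text
time: 25.25
ee_pos: [0.4286, -0.1109, 0.4006]
ee_rot: [149.9, -0.1, 96.8]
ft_force: [0.4, -0.2, -0.5]
gripper_width: 0.0087
finger_force: 40.0
t 25.25 grasp [ 0.5186 -0.1     0.2446] rot [ 1.499e+02 -1.000e-01  9.680e+01] w 0.0087 ff 40.0 ft [ 0.4 -0.2 -0.5]
turn [ 0.0012 -0.0005 -0.0003] rows>= 0.0  shift [ 0.0015 -0.0003  0.0005] rows>= 0.0 joints [-32. -13. 115.  23.  55. -48.]
vp [ 0.5319 -0.0978  0.22  ] goal grasp [ 0.5181 -0.0995  0.2441] eul [150.    0.   96.8]
t 25.25 grasp [ 0.5186 -0.1     0.2446] rot [ 1.499e+02 -1.000e-01  9.680e+01] w 0.0087 ff 40.0 ft [ 0.4 -0.2 -0.5]
turn [ 0.0012 -0.0005 -0.0003] rows>= 0.0  shift [ 0.409  -0.0262 -0.0512] rows>= 4.1 joints [-32. -13. 115.  23.  55. -48.]
t 25.25 grasp [ 0.5186 -0.1     0.2446] rot [ 1.499e+02 -1.000e-01  9.680e+01] w 0.0087 ff 40.0 ft [ 0.4 -0.2 -0.5]
turn [ 0.0012 -0.0005 -0.0003] rows>= 0.0  shift [ 0.0015 -0.0003  0.0005] rows>= 0.0 joints [-32. -13. 115.  23.  55. -48.]
vp [ 0.5319 -0.0978  0.22  ] goal grasp [ 0.5181 -0.0995  0.2441] eul [150.    0.   96.8]
this script no longer has the robotException ignored in: <_io.TextIOWrapper mode='rw' encoding='UTF-8'>
Traceback (most recent call last):
BrokenPipeError: [Errno 32] Broken pipe
```

```bash
python3 - <<'E'
from meas import *
M=R.from_euler('xyz',[150,0,96.8],degrees=True).as_matrix(); Cy,Cx,Cz=M[:,0],M[:,1],-M[:,2]; vp=np.array([.5319,-.0978,.22])
s=grab('scene'); Q=cloud(s); hs=cv2.cvtColor(s['img'],cv2.COLOR_RGB2HSV)
d=Q-vp; l=np.stack([d@Cx,d@Cy,d@Cz],-1); col=(hs[...,1]>90)
m=(abs(l[...,0])<.02)&(abs(l[...,1])<.06)&(abs(l[...,2])<.09)&col; q=l[m]
print('tile pts in view frame',len(q),np.percentile(q,[2,50,98],axis=0).round(4).tolist())
b=q[(abs(q[:,2])<.035)&(abs(q[:,1])<.024)]; b=b[abs(b[:,0]-np.median(b[:,0]))<.008]; print('normal',np.linalg.svd(b-b.mean(0))[2][2].round(3),b.mean(0).round(4))
t=grab('top'); P=cloud(t); k=box(P,.4,.65,-.46,-.25,.045,.08); print('scraper',fit(poly(t,k,.066)))
E
```

```text
tile pts in view frame 387 [[-0.0017, -0.0233, -0.0429], [0.0053, 0.0097, -0.0072], [0.01, 0.0288, 0.0474]]
normal [-1.     0.019 -0.001] [ 0.0057  0.0023 -0.0049]
scraper (array([ 0.523 , -0.3512]), 140, 33, -14.4)
```

The tile's centre is within about 3 mm of the view point and square to the lens, and the block is on the mat's middle. I hand it in.

```bash
python3 -c "
from station import arm
print(arm.job_done())"
```

```text
the job is handed in; nothing more can be done
None
```

I handed the job in at about 25 s of robot time, but no verdict came back. My last camera checks showed all four chips off the board, the block standing released on the middle of its mat, the green and yellow tiles still in the rack, and the blue tile held about 3 mm from the view point with its glaze square to the lens.

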